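Battery pack into the charging dock, under its hold-down spring

TASK

The black battery pack lies loose on the sprung contact plate of the grey charging dock, just short of the dock's steel leaf spring. With the fingertips on top of the pack, press it down hard on the sprung plate and, keeping it pressed, slide it along the dock under the leaf spring until it is fully home against the end stop; then let go, so that the spring alone holds the pack down. Only press and push the pack, do not pick it up; do not push on the leaf spring itself, and leave the other things on the desk where they are.

Things in the scene. Friction and masses are not known exactly. Their poses are not given: they have to be found in the camera images.
- dock: charging dock, grey plastic, 224 mm long (its x), 82 mm wide, fixed. Origin: on the desk under its middle; x points along the channel from the open mouth to the end block, z up. Channel 64 mm wide between side walls (tops 38 mm above the desk), from a low sill at x = -106 mm to the stop face at x = +68 mm. The end block behind the stop face (55 mm high with its clamp bar) carries the leaf spring.
- end_stop (a point): centre of the stop face of the dock's end block (dock x = +68 mm, 24 mm above the desk). The pack is fully home when its front face meets it; the pack's origin then lies 55 mm short of it along the dock's x.
- contact_plate (a joint): sprung contact plate, the floor of the channel (aluminium with two brass strips): metres pressed down, 0 = up (its top 20 mm above the desk), 0.008 = fully down (12 mm above the desk). It always stays level. Its spring pushes up with about 4 N at the top and 9 N at the bottom; some 8 N on the pack press it fully down.
- leaf: steel leaf spring, 40 mm wide, clamped on the end block and reaching towards the mouth over the channel. Origin: its root, dock x = +76 mm, 48 mm above the desk. Its lowest line, at dock x = +42 mm, is 34 mm above the desk at rest. A pack passing beneath lifts it; it cannot be pushed down or back. It bears on the pack with 8 to 11 N and brakes it with about 8 N while the front edge goes in.
- spring_lip (a point): edge of the turned-up free end of the leaf spring, middle of its width: dock x = +30 mm, 39 mm above the desk at rest
- press_pad (a point): ribbed pressing place in the middle of the pack's width, on its top face, 21 mm behind the pack's origin and 13 mm behind the thumb ridge (towards the mouth of the dock)
- pack: black battery pack, 110 mm long (x), 62 wide, 24 high, about 0.2 kg, loose. Origin: centre of its underside; x points to its front, the end at the leaf spring. At the start it rests on the raised plate, its top 44 mm above the desk (5 mm above the spring's lip, against which it butts unless pressed down), its front 11 to 23 mm short of the lip. Fully pressed its top is at 36 mm and passes under.
- thumb_ridge (a point): middle of the top of the low thumb ridge across the pack, 5 mm behind the pack's origin: 3.5 mm high, 6 mm thick along x, 42 mm wide. Fingertips set down just behind it (towards the mouth) can press the pack and push it forward by the ridge.
- sample_cup: bystander: white sample cup with a black ring, 45 mm across and 24 mm high, origin under its centre; leave it alone
- vial: bystander: small vial with a black cap, 15 mm across and 51 mm high, standing, origin under its centre; leave it alone
- powder_pot: bystander: white pot with a blue lid, 43 mm across and 46 mm high, origin under its centre; leave it alone
- memory_stick: bystander: memory stick lying flat, 52 x 18 x 8 mm, origin under its centre; leave it alone
Not all that is in view belongs to the job. Of the things that look like the pack, the smaller one is meant.

How it is judged:
By the outcome, as a careful person would: the job done as asked, in the order asked, and still so for the second after the job is handed in, with the robot touching nothing.
It also fails if it takes over 38 s, if anything falls off the work surface, if the arm or the gripper's body presses on something with over 40 N, if the wrist force passes 120 N, or if a joint passes its speed limit or range.

ROBOT

A 6-joint arm with a two-finger parallel gripper is mounted at the origin on a cart in front of the work surface, level with it; the furniture and walls round the work are solid. World frame = base frame: x ahead of the robot, y to its left, z up, the work surface at z = 0. Lengths are in m, angles in degrees, forces in N, time in s.
With the tool pointing down it reaches from about 0.35 to 0.8 m from the base axis. Payload 7.3 kg.
Tool frame: the origin (TCP) lies midway between the tips of the shut fingers; the grasp point (between the pads) lies 19 mm behind it; z points along the fingers, y is the line along which they close (so a half turn about z gives the same grasp; the last joint's range is limited). The gripper opens to 85 mm and grips with 20 to 120 N. Pads are 22 mm wide; open, the fingers measure 114 mm over their backs; the gripper's body (76 mm by 85 mm) begins 54 mm behind the grasp point. The pads swing forward as they close: fully open they stand 13 mm farther back than shut.
Start: joints at [60.504, 19.595, 87.324, -0, 73.075, -8.365], TCP at [0.189, 0.49, 0.231] pointing down, gripper open.
Joint ranges: [-145.02, 145.02], [-44.19, 115.74], [2.07, 154.8], [-57.11, 237.11], [16.16, 152.29], [-177.93, 177.93]. Speed limits (degrees/s): [147.25, 147.25, 180, 180, 180, 180].

INTERFACE

Orientations are given as a 3x3 rotation matrix whose columns are the frame's x, y, z axes.
In Python, from rig import bot gives the robot as it stands.
- The arm moves only by the tool move_arm, never from a script. Its argument "plan" is a list of rows, each an object of numbers: "grip": the finger opening in cm, from 0 to 8.54; "dx", "dy", "dz": the shift along the world's x, y, z in cm; "wx", "wy", "wz": the turn, a rotation vector about the world's x, y, z in rad. In form: [{"grip": .., "dx": .., "dy": .., "dz": .., "wx": .., "wy": .., "wz": ..}, ...]. A call has 1 to 12 rows; each row shifts and turns the commanded pose from where the row before left it; what a row does not reach is not made up. A row lasts 1/12 s, in which the tool goes at most 41.7 mm and 7.16 degrees, less where a joint would pass 70% of its speed; a pose out of reach is approached as far as the arm can. A call with a gripper value outside its range is refused whole. The fingers move at their own pace and stop on an object; "grip_force" is the grip in N (left out, the last holds). Time passes only in rows, so rows that do not move let the fingers close. It gives the time, the measured TCP pose, the force, the opening and the grip force at its end, in the units of the state.
- bot.sense(): the state, without advancing time (a new reading comes with each control period).
- bot.snapshot(name): name is "scene" or "top" or "wrist"; returns the picture (400x640x3 uint8, red, green, blue); there is no depth.
- bot.calibration(name): a dict with "K" (3x3 intrinsics, pixels), "k1" (the pictures are not rectified: a ray, as slopes to the right and down, at radius r is drawn at 1 + k1 r^2 times it, then the intrinsics apply), "world_from_camera" (4x4, takes a point from camera to world coordinates). Camera axes: x right, y up, looking along -z (the intrinsics and any distortion apply to the point x, -y, -z); pixel columns grow to the right and rows downward; lengths in m; the calibration is good to about 2 mm. A picture is of the moment at which its call begins: read the wrist's pose just before it. calibration takes no time and is no camera call; for the wrist camera it gives the pose at the moment of the call.
- bot.close_job(): hands the job in; it is judged then, once.
The state is a dict: "t": time; "joint_positions": joint angles; "joint_vel": joint speeds; "effort": joint torques, N m; "tcp_pos": TCP position; "eef_rot": TCP orientation; "contact_force": force on the tool from outside, world axes, zero at the start; "torque": the same for the moment, N m; "grip_width": opening from 0.0 (shut) to 1.0 (fully open); "grasp_force": force on a finger pad.
Only numpy, scipy, OpenCV 4.12 (cv2) and the standard library are available. Lean on these libraries where they do the work, as an engineer would, in place of code of your own. Each camera call takes 0.05 s, during which the arm holds its last target. There are 200 camera calls.

## Working session

There is one attempt and no reset: what is moved stays moved. The work goes in short steps, Python scripts to look and compute and a tool call to move; the robot and the scene stay as the last step left them, time stands still between calls to the robot, and variables do not carry over. Pictures are saved under pics/ and viewed, at most 10 in all, crops included, and the job is handed in when it is done.

Besides the shell and the picture viewer there is one more tool, called after ">>>" as name(argument=value, ...), one argument or row to a line, values as JSON. move_arm: Moves the arm, as the interface text tells. Its arguments: {"type":"object","properties":{"plan":{"type":"array"},"grip_force":{"type":"number"}},"required":["plan"]}

```bash
mkdir -p pics; python3 - <<'E'
from rig import bot
import cv2
for n in ("scene","top"):
    im=bot.snapshot(n); cv2.imwrite(f"pics/{n}0.png",im[:,:,::-1])
    c=bot.calibration(n); print(n,c)
s=bot.sense(); print(s['tcp_pos'],s['eef_rot'],s['t'],s['contact_force'])
E
```

```text
scene {'K': array([[495.20311363,   0.        , 314.17952395],
       [  0.        , 495.20311363, 203.63247418],
       [  0.        ,   0.        ,   1.        ]]), 'k1': -0.13597813731216288, 'world_from_camera': array([[ 0.6351489 ,  0.35278691, -0.68711518, -0.36466435],
       [-0.77224313,  0.30737844, -0.55602072, -0.49315641],
       [ 0.01504756,  0.88377593,  0.46766835,  0.63510787],
       [ 0.        ,  0.        ,  0.        ,  1.        ]])}
top {'K': array([[496.50770016,   0.        , 314.35913671],
       [  0.        , 496.50770016, 194.74615561],
       [  0.        ,   0.        ,   1.        ]]), 'k1': 0.006999139739315465, 'world_from_camera': array([[ 0.05422216,  0.97732565, -0.20468152,  0.22939281],
       [-0.99851087,  0.0543017 , -0.00523236,  0.20387774],
       [ 0.00600083,  0.20466043,  0.97881464,  1.28118008],
       [ 0.        ,  0.        ,  0.        ,  1.        ]])}
[0.18904843 0.48938152 0.23070369] [[-9.32749810e-01  3.60523632e-01 -7.09569667e-04]
 [ 3.60524258e-01  9.32749061e-01 -1.20337236e-03]
 [ 2.28006267e-04 -1.37826242e-03 -9.99999024e-01]] 0.1 [-0.57211925  0.53386741  0.50430868]
```

View pics/top0.png

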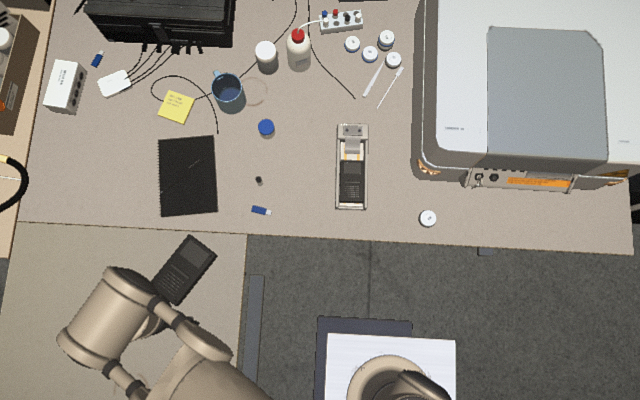

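View pics/scene0.png

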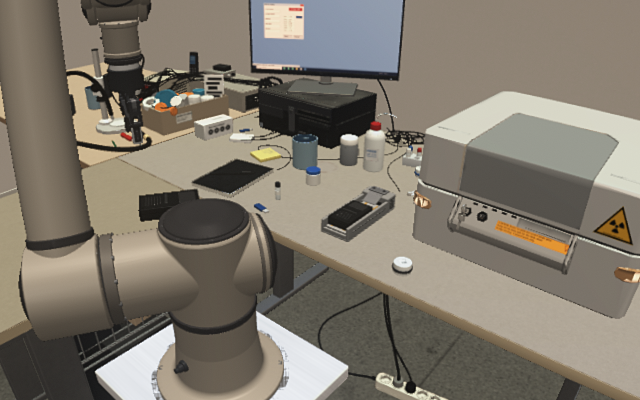

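The top view has three candidates: the dark block in the grey dock at (352,182), the larger device at (185,270), and the black notebook at (188,175). I choose the one in the dock because it is smaller and lies in the channel below the leaf at (352,145). Next is a close crop to check it.

```bash
cat > h.py <<'E'
from rig import bot
import cv2, numpy as np
def pix2w(n,u,v,z,c=None):
    c=c or bot.calibration(n); K=c['K']; d=np.array([(u-K[0,2])/K[0,0],(v-K[1,2])/K[1,1]]); p=d.copy()
    for _ in range(20): p=d/(1+c['k1']*(p@p))
    T=c['world_from_camera']; r=T[:3,:3]@[p[0],-p[1],-1]; o=T[:3,3]
    return o+r*(z-o[2])/r[2]
def w2pix(n,P,c=None):
    c=c or bot.calibration(n); T=c['world_from_camera']; q=T[:3,:3].T@(np.array(P)-T[:3,3])
    p=np.array([q[0],-q[1]])/-q[2]; p=p*(1+c['k1']*(p@p)); return c['K'][:2,:2]@p+c['K'][:2,2]
E
python3 - <<'E'
from h import *
im=cv2.imread("pics/top0.png")[115:220,310:400]
cv2.imwrite("pics/c1.png",cv2.resize(im,None,fx=5.5,fy=5.5,interpolation=cv2.INTER_CUBIC))
E
```

```text
(no output)
```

View pics/c1.png

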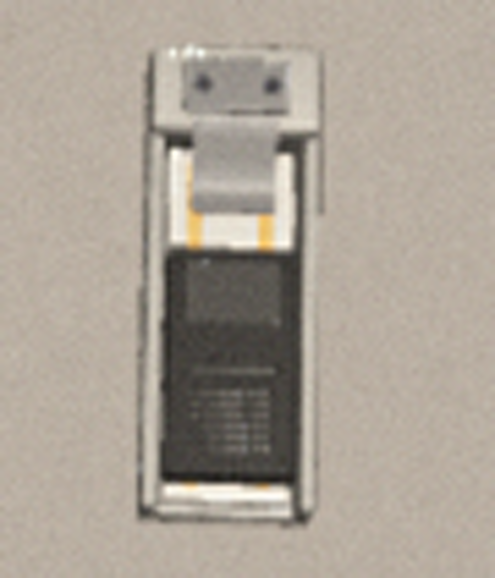

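The crop confirms the pack in the channel: front edge at crop (235,250), ridge at (235,371), ribbed pad at (235,420), and the leaf's lip at (235,211).

```bash
python3 - <<'E'
from h import *
f=lambda u,v,z:pix2w("top",310-.41+u/5.5,115-.41+v/5.5,z)
P={k:f(*a) for k,a in dict(fl=(168,250,.044),fr=(298,250,.044),rl=(161,476,.044),rr=(293,481,.044),ridge=(234,371,.0475),lip=(235,211,.039),ml=(140,515,.03),mr=(306,521,.03),el=(152,50,.05),er=(323,52,.05)).items()}
for k,p in P.items(): print(k,p.round(4))
a=(P['fl']+P['fr']-P['rl']-P['rr'])/2;print(np.hypot(*a[:2]),np.degrees(np.arctan2(a[1],a[0])))
a=(P['el']+P['er']-P['ml']-P['mr'])/2;print(np.hypot(*a[:2]),np.degrees(np.arctan2(a[1],a[0])))
E
```

```text
fl [0.5833 0.149  0.044 ]
fr [0.5867 0.0879 0.044 ]
rl [0.475  0.1475 0.044 ]
rr [0.476  0.0865 0.044 ]
ridge [0.5258 0.116  0.0475]
lip [0.6056 0.1179 0.039 ]
ml [0.4588 0.1558 0.03  ]
mr [0.4602 0.0785 0.03  ]
el [0.6795 0.1611 0.05  ]
er [0.6831 0.08   0.05  ]
0.10947644185153202 0.7683133670651402
0.22184004238350405 0.8810114905070628
```

>>> move_arm(
  plan=[
    {"grip":0,"dx":2,"dy":-2.3,"wz":0.03},
    {"grip":0,"dx":2,"dy":-2.3,"wz":0.03},
    {"grip":0,"dx":2,"dy":-2.3,"wz":0.03},
    {"grip":0,"dx":2,"dy":-2.3,"wz":0.03},
    {"grip":0,"dx":2,"dy":-2.3,"wz":0.03},
    {"grip":0,"dx":2,"dy":-2.3,"wz":0.03},
    {"grip":0,"dx":2,"dy":-2.3,"wz":0.03},
    {"grip":0,"dx":2,"dy":-2.3,"wz":0.03},
    {"grip":0,"dx":2,"dy":-2.3,"wz":0.03},
    {"grip":0,"dx":2,"dy":-2.3,"wz":0.03},
    {"grip":0,"dx":2,"dy":-2.3,"wz":0.03},
    {"grip":0,"dx":2,"dy":-2.3,"wz":0.03},
  ],
  grip_force=40,
)

```text
validation failed for argument at $.pl...
```

>>> move_arm(
  plan=[
    {"grip":0,"dx":2,"dy":-2.3,"dz":0,"wx":0,"wy":0,"wz":0.03},
    {"grip":0,"dx":2,"dy":-2.3,"dz":0,"wx":0,"wy":0,"wz":0.03},
    {"grip":0,"dx":2,"dy":-2.3,"dz":0,"wx":0,"wy":0,"wz":0.03},
    {"grip":0,"dx":2,"dy":-2.3,"dz":0,"wx":0,"wy":0,"wz":0.03},
    {"grip":0,"dx":2,"dy":-2.3,"dz":0,"wx":0,"wy":0,"wz":0.03},
    {"grip":0,"dx":2,"dy":-2.3,"dz":0,"wx":0,"wy":0,"wz":0.03},
    {"grip":0,"dx":2,"dy":-2.3,"dz":0,"wx":0,"wy":0,"wz":0.03},
    {"grip":0,"dx":2,"dy":-2.3,"dz":0,"wx":0,"wy":0,"wz":0.03},
    {"grip":0,"dx":2,"dy":-2.3,"dz":0,"wx":0,"wy":0,"wz":0.03},
    {"grip":0,"dx":2,"dy":-2.3,"dz":0,"wx":0,"wy":0,"wz":0.03},
    {"grip":0,"dx":2,"dy":-2.3,"dz":0,"wx":0,"wy":0,"wz":0.03},
    {"grip":0,"dx":2,"dy":-2.3,"dz":0,"wx":0,"wy":0,"wz":0.03},
  ],
  grip_force=40,
)

```text
t: 1.1
tcp_pos: [0.4298, 0.2123, 0.2311]
eef_rot: [[-1.0, 0.007, -0.001], [0.007, 1.0, -0.0], [0.001, -0.0, -1.0]]
contact_force: [0.6, 0.0, 0.1]
grip_width: -0.005
grasp_force: 0.0
```

>>> move_arm(
  plan=[
    {"grip":0,"dx":2,"dy":-2.4,"dz":0,"wx":0,"wy":0,"wz":0.022},
    {"grip":0,"dx":2,"dy":-2.4,"dz":0,"wx":0,"wy":0,"wz":0},
    {"grip":0,"dx":2,"dy":-2.4,"dz":-2,"wx":0,"wy":0,"wz":0},
    {"grip":0,"dx":2,"dy":-2.4,"dz":-2,"wx":0,"wy":0,"wz":0},
    {"grip":0,"dx":0,"dy":0,"dz":-3,"wx":0,"wy":0,"wz":0},
    {"grip":0,"dx":0,"dy":0,"dz":-2,"wx":0,"wy":0,"wz":0},
    {"grip":0,"dx":0,"dy":0,"dz":0,"wx":0,"wy":0,"wz":0},
    {"grip":0,"dx":0,"dy":0,"dz":0,"wx":0,"wy":0,"wz":0},
  ],
)

```text
t: 1.77
tcp_pos: [0.5086, 0.1176, 0.1406]
eef_rot: [[-1.0, -0.013, -0.003], [-0.013, 1.0, -0.0], [0.003, -0.0, -1.0]]
contact_force: [0.2, -0.1, 1.0]
grip_width: -0.0
grasp_force: 0.0
```

```bash
python3 - <<'E'
from h import *
c=bot.calibration("wrist"); s=bot.sense()
im=bot.snapshot("wrist"); cv2.imwrite("pics/w1.png",cv2.resize(im[:,:,::-1],(800,500)))
np.savez("w1.npz",**c); print(s['tcp_pos'],s['contact_force'],c['world_from_camera'][:3,3], w2pix("wrist",s['tcp_pos'],c)*1.25)
E
```

```text
[0.50861309 0.11763881 0.14063923] [ 0.17479028 -0.09147449  1.01906171] [0.4293796  0.11596994 0.28363339] [396.47433258 319.17887788]
```

View pics/w1.png

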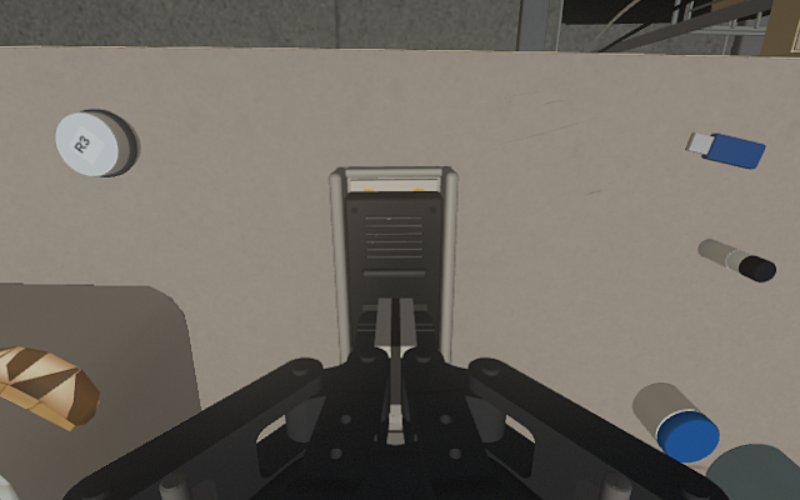

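The wrist view shows the ridge at (394,272), ribs from 218 to 257, the pack's rear edge at (393,193) and the mouth end at (394,169). The shut fingertips are at about (396,300).

```bash
python3 - <<'E'
from h import *
c=dict(np.load("w1.npz"))
for k,u,v,z in (("ridge",394,272,.0475),("ribmid",394,237,.044),("rearL",347,193,.044),("rearR",441,193,.044),("sideR",441,300,.044),("sideL",345,300,.044),("sill",394,169,.03),("tiprear",396,300,.1406)): print(k,pix2w("",u/1.25,v/1.25,z,c).round(4))
E
```

```text
ridge [0.5259 0.1166 0.0475]
ribmid [0.5032 0.1163 0.044 ]
rearL [0.4752 0.0869 0.044 ]
rearR [0.4744 0.145  0.044 ]
sideR [0.5472 0.1486 0.044 ]
sideL [0.5481 0.0838 0.044 ]
sill [0.4619 0.1158 0.03  ]
tiprear [0.5    0.1173 0.1406]
```

>>> move_arm(
  plan=[
    {"grip":0,"dx":0.05,"dy":-0.1,"dz":-3,"wx":0,"wy":0,"wz":0},
    {"grip":0,"dx":0,"dy":0,"dz":-3,"wx":0,"wy":0,"wz":0},
    {"grip":0,"dx":0,"dy":0,"dz":-2,"wx":0,"wy":0,"wz":0},
    {"grip":0,"dx":0,"dy":0,"dz":-1,"wx":0,"wy":0,"wz":0},
    {"grip":0,"dx":0,"dy":0,"dz":0,"wx":0,"wy":0,"wz":0},
    {"grip":0,"dx":0,"dy":0,"dz":0,"wx":0,"wy":0,"wz":0},
  ],
)

```text
t: 2.32
tcp_pos: [0.5107, 0.1171, 0.0526]
eef_rot: [[-1.0, -0.014, 0.002], [-0.014, 1.0, 0.0], [-0.002, 0.0, -1.0]]
contact_force: [-0.7, 0.1, 0.5]
grip_width: -0.001
grasp_force: 0.0
```

```bash
python3 - <<'E'
from h import *
s=bot.sense(); print(s['tcp_pos'],s['contact_force'])
im=bot.snapshot("wrist")[100:300,240:400]; cv2.imwrite("pics/w2.png",cv2.resize(im[:,:,::-1],None,fx=3,fy=3,interpolation=2))
E
```

```text
[0.5106907  0.11706043 0.052647  ] [-0.67149577  0.10352009  0.51229109]
```

View pics/w2.png

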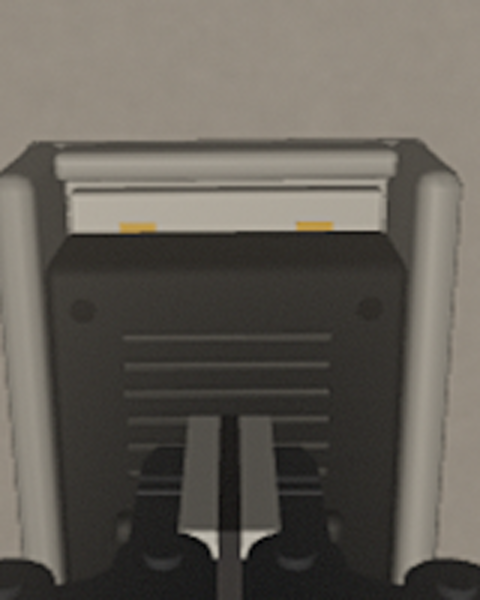

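The view shows the fingertips centred over the ribbed pad at (230,420). The ridge is hidden just ahead of them. I back off 2 mm so the tips don't land on the ridge, then press.

>>> move_arm(
  plan=[
    {"grip":0,"dx":-0.2,"dy":0,"dz":-0.3,"wx":0,"wy":0,"wz":0},
    {"grip":0,"dx":0,"dy":0,"dz":-0.3,"wx":0,"wy":0,"wz":0},
    {"grip":0,"dx":0,"dy":0,"dz":-0.3,"wx":0,"wy":0,"wz":0},
    {"grip":0,"dx":0,"dy":0,"dz":-0.2,"wx":0,"wy":0,"wz":0},
    {"grip":0,"dx":0,"dy":0,"dz":0,"wx":0,"wy":0,"wz":0},
    {"grip":0,"dx":0,"dy":0,"dz":0,"wx":0,"wy":0,"wz":0},
  ],
)

```text
t: 2.87
tcp_pos: [0.5082, 0.1168, 0.0407]
eef_rot: [[-1.0, -0.013, 0.001], [-0.013, 1.0, 0.0], [-0.001, 0.0, -1.0]]
contact_force: [0.5, 0.3, 5.0]
grip_width: -0.0
grasp_force: 2.2
```

>>> move_arm(
  plan=[
    {"grip":0,"dx":0,"dy":0,"dz":-0.2,"wx":0,"wy":0,"wz":0},
    {"grip":0,"dx":0,"dy":0,"dz":-0.2,"wx":0,"wy":0,"wz":0},
    {"grip":0,"dx":0,"dy":0,"dz":-0.2,"wx":0,"wy":0,"wz":0},
    {"grip":0,"dx":0,"dy":0,"dz":0,"wx":0,"wy":0,"wz":0},
    {"grip":0,"dx":0,"dy":0,"dz":0,"wx":0,"wy":0,"wz":0},
    {"grip":0,"dx":0,"dy":0,"dz":0,"wx":0,"wy":0,"wz":0},
  ],
)

```text
t: 3.37
tcp_pos: [0.5086, 0.1168, 0.0359]
eef_rot: [[-1.0, -0.013, 0.002], [-0.013, 1.0, 0.0], [-0.002, 0.0, -1.0]]
contact_force: [-2.5, -0.5, 14.0]
grip_width: -0.001
grasp_force: 7.2
```

>>> move_arm(
  plan=[
    {"grip":0,"dx":0,"dy":0,"dz":-0.1,"wx":0,"wy":0,"wz":0},
    {"grip":0,"dx":0,"dy":0,"dz":0,"wx":0,"wy":0,"wz":0},
    {"grip":0,"dx":0.2,"dy":0,"dz":0,"wx":0,"wy":0,"wz":0},
    {"grip":0,"dx":0.2,"dy":0,"dz":0,"wx":0,"wy":0,"wz":0},
    {"grip":0,"dx":0.2,"dy":0.01,"dz":0,"wx":0,"wy":0,"wz":0},
    {"grip":0,"dx":0.2,"dy":0,"dz":0,"wx":0,"wy":0,"wz":0},
    {"grip":0,"dx":0.2,"dy":0,"dz":0,"wx":0,"wy":0,"wz":0},
    {"grip":0,"dx":0,"dy":0,"dz":0,"wx":0,"wy":0,"wz":0},
  ],
)

```text
t: 4.03
tcp_pos: [0.5196, 0.1169, 0.0358]
eef_rot: [[-1.0, -0.013, 0.004], [-0.013, 1.0, 0.0], [-0.004, 0.0, -1.0]]
contact_force: [-3.3, -0.2, 19.7]
grip_width: -0.0
grasp_force: 10.4
```

>>> move_arm(
  plan=[
    {"grip":0,"dx":0.2,"dy":0,"dz":0,"wx":0,"wy":0,"wz":0},
    {"grip":0,"dx":0.2,"dy":0,"dz":-0.02,"wx":0,"wy":0,"wz":0},
    {"grip":0,"dx":0.2,"dy":0.01,"dz":0,"wx":0,"wy":0,"wz":0},
    {"grip":0,"dx":0.2,"dy":0,"dz":-0.02,"wx":0,"wy":0,"wz":0},
    {"grip":0,"dx":0.2,"dy":0,"dz":0,"wx":0,"wy":0,"wz":0},
    {"grip":0,"dx":0.2,"dy":0.01,"dz":0,"wx":0,"wy":0,"wz":0},
    {"grip":0,"dx":0.2,"dy":0,"dz":0,"wx":0,"wy":0,"wz":0},
    {"grip":0,"dx":0.2,"dy":0.01,"dz":0,"wx":0,"wy":0,"wz":0},
    {"grip":0,"dx":0,"dy":0,"dz":0,"wx":0,"wy":0,"wz":0},
  ],
)

```text
t: 4.78
tcp_pos: [0.534, 0.1173, 0.0358]
eef_rot: [[-1.0, -0.013, 0.001], [-0.013, 1.0, 0.0], [-0.001, 0.0, -1.0]]
contact_force: [-8.6, 0.2, 28.9]
grip_width: -0.002
grasp_force: 14.2
```

```bash
python3 - <<'E'
from h import *
s=bot.sense(); print(s['tcp_pos'],s['contact_force'])
a=bot.snapshot("top")[115:220,310:400]; b=bot.snapshot("wrist")[100:300,240:400]
b=cv2.resize(b,None,fx=2.5,fy=2.5,interpolation=2);a=cv2.resize(a,None,fx=4,fy=4,interpolation=2)
o=np.zeros((500,760,3),np.uint8); o[:420,:360]=a;o[:,360:]=b; cv2.imwrite("pics/m1.png",o[:,:,::-1])
E
```

```text
[0.53395954 0.11725831 0.0357953 ] [-8.64272837  0.16843204 28.92141605]
```

View pics/m1.png

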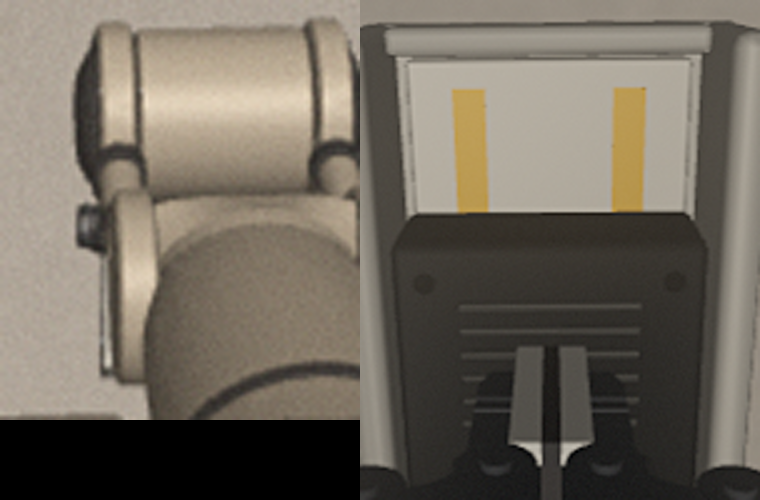

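The view shows the pack following the fingers, with a wide strip of plate now bare behind it (rear edge at row 213). I keep sliding.

>>> move_arm(
  plan=[
    {"grip":0,"dx":0.2,"dy":0,"dz":0,"wx":0,"wy":0,"wz":0},
    {"grip":0,"dx":0.2,"dy":0,"dz":0,"wx":0,"wy":0,"wz":0},
    {"grip":0,"dx":0.2,"dy":0.01,"dz":0,"wx":0,"wy":0,"wz":0},
    {"grip":0,"dx":0.2,"dy":0,"dz":0,"wx":0,"wy":0,"wz":0},
    {"grip":0,"dx":0.2,"dy":0,"dz":0,"wx":0,"wy":0,"wz":0},
    {"grip":0,"dx":0.2,"dy":0.01,"dz":0,"wx":0,"wy":0,"wz":0},
    {"grip":0,"dx":0.2,"dy":0,"dz":0,"wx":0,"wy":0,"wz":0},
    {"grip":0,"dx":0.2,"dy":0.01,"dz":0,"wx":0,"wy":0,"wz":0},
    {"grip":0,"dx":0.2,"dy":0,"dz":0,"wx":0,"wy":0,"wz":0},
    {"grip":0,"dx":0.2,"dy":0.01,"dz":0,"wx":0,"wy":0,"wz":0},
    {"grip":0,"dx":0,"dy":0,"dz":0,"wx":0,"wy":0,"wz":0},
  ],
)

```text
t: 5.8
tcp_pos: [0.5544, 0.1177, 0.0358]
eef_rot: [[-1.0, -0.013, 0.002], [-0.013, 1.0, 0.0], [-0.002, 0.0, -1.0]]
contact_force: [-6.4, -0.0, 24.6]
grip_width: 0.003
grasp_force: 14.2
```

>>> move_arm(
  plan=[
    {"grip":0,"dx":0.2,"dy":0,"dz":0,"wx":0,"wy":0,"wz":0},
    {"grip":0,"dx":0.2,"dy":0.01,"dz":0,"wx":0,"wy":0,"wz":0},
    {"grip":0,"dx":0.2,"dy":0,"dz":0,"wx":0,"wy":0,"wz":0},
    {"grip":0,"dx":0.2,"dy":0.01,"dz":0,"wx":0,"wy":0,"wz":0},
    {"grip":0,"dx":0.2,"dy":0,"dz":0,"wx":0,"wy":0,"wz":0},
    {"grip":0,"dx":0.2,"dy":0.01,"dz":0,"wx":0,"wy":0,"wz":0},
    {"grip":0,"dx":0,"dy":0,"dz":0,"wx":0,"wy":0,"wz":0},
    {"grip":0,"dx":0,"dy":0,"dz":0,"wx":0,"wy":0,"wz":0},
  ],
)

```text
t: 6.47
tcp_pos: [0.5664, 0.118, 0.0358]
eef_rot: [[-1.0, -0.013, 0.002], [-0.013, 1.0, 0.0], [-0.002, 0.0, -1.0]]
contact_force: [-6.1, -1.0, 23.5]
grip_width: -0.001
grasp_force: 13.4
```

>>> move_arm(
  plan=[
    {"grip":0,"dx":0.15,"dy":0,"dz":0,"wx":0,"wy":0,"wz":0},
    {"grip":0,"dx":0.15,"dy":0.01,"dz":0,"wx":0,"wy":0,"wz":0},
    {"grip":0,"dx":0.1,"dy":0,"dz":0,"wx":0,"wy":0,"wz":0},
    {"grip":0,"dx":0.1,"dy":0,"dz":0,"wx":0,"wy":0,"wz":0},
    {"grip":0,"dx":0,"dy":0,"dz":0,"wx":0,"wy":0,"wz":0},
    {"grip":0,"dx":0,"dy":0,"dz":0,"wx":0,"wy":0,"wz":0},
  ],
)

```text
t: 6.97
tcp_pos: [0.5699, 0.1181, 0.0358]
eef_rot: [[-1.0, -0.013, -0.001], [-0.013, 1.0, 0.0], [0.001, 0.0, -1.0]]
contact_force: [-10.8, -0.1, 26.7]
grip_width: 0.0
grasp_force: 15.4
```

>>> move_arm(
  plan=[
    {"grip":0,"dx":0.15,"dy":0,"dz":0,"wx":0,"wy":0,"wz":0},
    {"grip":0,"dx":0.15,"dy":0,"dz":0,"wx":0,"wy":0,"wz":0},
    {"grip":0,"dx":0,"dy":0,"dz":0,"wx":0,"wy":0,"wz":0},
    {"grip":0,"dx":0,"dy":0,"dz":0,"wx":0,"wy":0,"wz":0},
  ],
)

```text
t: 7.3
tcp_pos: [0.5702, 0.1181, 0.0357]
eef_rot: [[-1.0, -0.014, -0.007], [-0.014, 1.0, -0.0], [0.007, -0.0, -1.0]]
contact_force: [-20.0, -0.6, 34.2]
grip_width: 0.001
grasp_force: 22.3
```

The push force rose to 20 N with no further motion, at the TCP x predicted for home (0.570). So the pack is at the stop. I ease the push while keeping a forward bias, then lift straight up.

>>> move_arm(
  plan=[
    {"grip":0,"dx":-0.2,"dy":0,"dz":0.1,"wx":0,"wy":0,"wz":0},
    {"grip":0,"dx":-0.1,"dy":0,"dz":0.1,"wx":0,"wy":0,"wz":0},
    {"grip":0,"dx":0,"dy":0,"dz":0.1,"wx":0,"wy":0,"wz":0},
    {"grip":0,"dx":-0.1,"dy":0,"dz":0.2,"wx":0,"wy":0,"wz":0},
    {"grip":0,"dx":0,"dy":0,"dz":0.4,"wx":0,"wy":0,"wz":0},
    {"grip":0,"dx":0,"dy":0,"dz":1,"wx":0,"wy":0,"wz":0},
    {"grip":0,"dx":0,"dy":0,"dz":3,"wx":0,"wy":0,"wz":0},
    {"grip":0,"dx":-2,"dy":0,"dz":3,"wx":0,"wy":0,"wz":0},
    {"grip":0,"dx":-3,"dy":1,"dz":2,"wx":0,"wy":0,"wz":0},
    {"grip":0,"dx":-3,"dy":2,"dz":2,"wx":0,"wy":0,"wz":0},
    {"grip":0,"dx":-2,"dy":3,"dz":1,"wx":0,"wy":0,"wz":0},
    {"grip":0,"dx":0,"dy":3,"dz":0,"wx":0,"wy":0,"wz":0},
  ],
)

```text
t: 8.3
tcp_pos: [0.4677, 0.2086, 0.1655]
eef_rot: [[-1.0, -0.012, 0.003], [-0.012, 1.0, 0.001], [-0.003, 0.001, -1.0]]
contact_force: [1.6, 0.3, -0.5]
grip_width: 0.0
grasp_force: 0.0
```

>>> move_arm(
  plan=[
    {"grip":0,"dx":-1,"dy":3.5,"dz":0,"wx":0,"wy":0,"wz":0},
    {"grip":0,"dx":-1,"dy":3.5,"dz":0,"wx":0,"wy":0,"wz":0},
    {"grip":0,"dx":-1,"dy":3.5,"dz":0,"wx":0,"wy":0,"wz":0},
    {"grip":0,"dx":-1,"dy":3.5,"dz":0,"wx":0,"wy":0,"wz":0},
    {"grip":0,"dx":-1,"dy":3.5,"dz":0,"wx":0,"wy":0,"wz":0},
    {"grip":0,"dx":-1,"dy":3.5,"dz":0,"wx":0,"wy":0,"wz":0},
    {"grip":0,"dx":0,"dy":0,"dz":0,"wx":0,"wy":0,"wz":0},
  ],
)

```text
t: 8.88
tcp_pos: [0.4076, 0.4235, 0.1626]
eef_rot: [[-1.0, -0.018, 0.001], [-0.018, 1.0, 0.003], [-0.001, 0.003, -1.0]]
contact_force: [0.4, -0.1, 0.6]
grip_width: -0.001
grasp_force: 0.0
```

```bash
python3 - <<'E'
from h import *
s=bot.sense(); print(s['t'],s['tcp_pos'],s['contact_force'])
a=bot.snapshot("top")[115:220,310:400]; b=bot.snapshot("scene")[170:250,310:410]
b=cv2.resize(b,None,fx=4,fy=4,interpolation=2);a=cv2.resize(a,None,fx=4.4,fy=4.4,interpolation=2)
o=np.zeros((470,800,3),np.uint8); o[:a.shape[0],:a.shape[1]]=a;o[:320,400:]=b; cv2.imwrite("pics/m2.png",o[:,:,::-1])
E
```

```text
8.8833 [0.4076383  0.42352695 0.16261076] [ 0.38506873 -0.06297634  0.63328923]
```

View pics/m2.png

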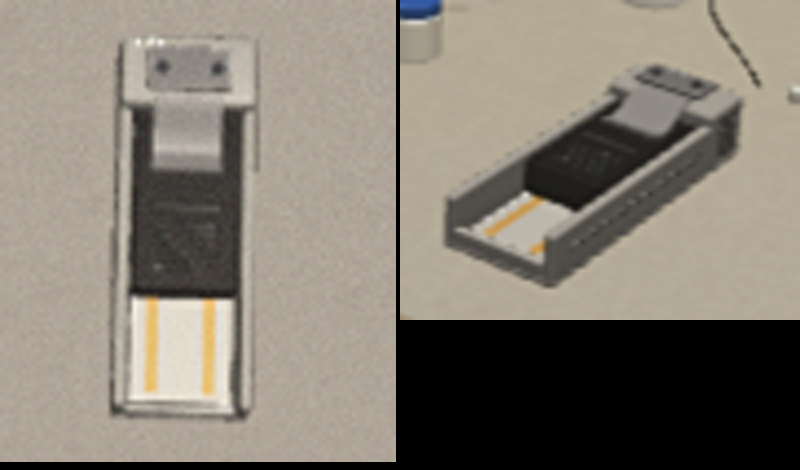

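The pack sits under the leaf with no gap visible at the stop. Its rear edge is at (185,295) and its ridge at (187,209) in the crop. I check the position before handing in.

```bash
python3 - <<'E'
from h import *
f=lambda u,v,z:pix2w("top",310-.39+u/4.4,115-.39+v/4.4,z).round(4)
print("ridge",f(187,209,.0395),"rear",f(185,295,.036),"mouth",f(180,412,.026),"block face",f(187,104,.055), "block back",f(187,40,.05))
E
```

```text
ridge [0.5808 0.1175 0.0395] rear [0.5295 0.1164 0.036 ] mouth [0.4616 0.1159 0.026 ] block face [0.6402 0.1211 0.055 ] block back [0.6816 0.1223 0.05  ]
```

```bash
python3 -c "
from rig import bot
print(bot.close_job())"
```

```text
the job is handed in; nothing more can be done
None
```

The pack was pressed down and slid home against the end stop; after release the last picture shows it in place under the leaf spring, its position within about 1 mm of home, and I handed the job in at about 9 s with the arm clear.

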